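# Stock the reagent tray for blood-smear staining

## Task

Stock the staining tray: stand the oil dropper, the brown stain bottle and the big white buffer bottle upright, and lay the slide carton flat, each in the one insert of the tray whose pocket was made for it, fully down on the pocket's floor. Keep the bottles upright on the way, set the things down rather than dropping them, and leave the sample cup and the timer standing where they are.

Things in the scene. Friction and masses are not known exactly. Their poses are not given: they have to be found in the camera images.
- oil_dropper: small brown dropper bottle with a tall black pointed top, 82 mm high, loose, upright on the worktop; round body 27 mm in diameter up to about 40 mm, shoulder to 48 mm, then a black collar 20 mm wide to 55 mm and a nozzle 10 mm thick. Origin: centre of its underside, z up
- stain_bottle: brown bottle with a paper label and a violet cap, 98 mm high, loose, upright; round body 42 mm in diameter up to about 70 mm, cap 27 mm wide from 83 to 98 mm. Origin: centre of its underside, z up
- buffer_bottle: largest white bottle with a green cap, 135 mm high, loose, upright, 0.24 kg give or take; round body 60 mm in diameter up to about 95 mm, cap 35 mm wide from 115 to 135 mm. Origin: centre of its underside, z up. (A smaller white bottle standing at the back is not part of the job.)
- slide_carton: small pale green carton of microscope slides, 29 mm (its x) by 78 mm (its y) by 30 mm high, loose, lying flat. Origin: centre of its underside, z up
- insert_dropper: grey square insert 94x94x26 mm high, fixed, one of four (2 by 2 at 97 mm, any order) in a steel tray; the smallest round pocket, 35 mm wide and 22 mm deep, for the 27 mm oil dropper, 3 mm chamfer at the mouth, pocket floor 4 mm above the underside. Origin: middle of the underside, below the pocket's middle, 3 mm above the worktop; z up, x and y along its sides
- insert_stain: grey square insert 94x94x26 mm high, fixed, one of four (2 by 2 at 97 mm, any order) in a steel tray; the middle round pocket, 50 mm wide and 22 mm deep, for the 42 mm stain bottle, 3 mm chamfer at the mouth, pocket floor 4 mm above the underside. Origin: middle of the underside, below the pocket's middle, 3 mm above the worktop; z up, x and y along its sides
- insert_buffer: grey square insert 94x94x26 mm high, fixed, one of four (2 by 2 at 97 mm, any order) in a steel tray; the largest round pocket, 68 mm wide and 22 mm deep, for the 60 mm buffer bottle, 3 mm chamfer at the mouth, pocket floor 4 mm above the underside. Origin: middle of the underside, below the pocket's middle, 3 mm above the worktop; z up, x and y along its sides
- insert_carton: grey square insert 94x94x26 mm high, fixed, one of four (2 by 2 at 97 mm, any order) in a steel tray; oblong pocket 37 (x) by 86 (y) mm, 14 mm deep, for the carton, either way round, 3 mm chamfer at the mouth, pocket floor 12 mm above the underside. Origin: middle of the underside, below the pocket's middle, 3 mm above the worktop; z up, x and y along its sides
- sample_cup: bystander, to be left alone: sample cup with a red screw lid, 64 mm wide, 70 mm high, standing loose. Origin: centre of its underside
- lab_timer: bystander, to be left alone: white timer with a display and two buttons, 62 x 62 mm, 22 mm high, lying loose. Origin: centre of its underside

How it is judged:
By the outcome, as a careful person would: the job done as asked, in the order asked, and still so for the second after the job is handed in, with the robot touching nothing.
It also fails if it takes over 112 s, if anything falls off the work surface, if the arm or the gripper's body presses on something with over 40 N, if the wrist force passes 120 N, or if a joint passes its speed limit or range.

## Robot

A 6-joint arm with a two-finger parallel gripper is mounted at the origin on a cart in front of the work surface, level with it; the furniture and walls round the work are solid. World frame = base frame: x ahead of the robot, y to its left, z up, the work surface at z = 0. Lengths are in m, angles in rad, forces in N, time in s.
With the tool pointing down it reaches from about 0.35 to 0.875 m from the base axis. Payload 15.5 kg.
Tool frame: the origin (TCP) lies on the centre line of the jaws, within the pads' length; the fingertips stand ctrl.tip_reach ahead of it and the grasp point (between the pads) is the TCP (ctrl.tip_reach is the distance from the TCP to the fingertips, in m); z points along the fingers, y is the line along which they close (so a half turn about z gives the same grasp; the last joint's range is limited). The gripper opens to 85 mm and grips with 20 to 120 N. Pads are 22 mm wide; open, the fingers measure 114 mm over their backs; the gripper's body (76 mm by 85 mm) begins 54 mm behind the grasp point. The pads swing forward as they close: fully open they stand 13 mm farther back than shut.
Start: joints at [1.02, 0.494, 1.345, -0, 1.302, -0.096], TCP at [0.275, 0.561, 0.25] pointing down, gripper open.
Joint ranges: [-2.91, 2.91], [-0.82, 2.16], [0.22, 2.67], [-1.22, 4.37], [0.12, 2.79], [-3.08, 3.08]. Speed limits (rad/s): [1.89, 1.89, 2.57, 3.01, 3.01, 3.01].

## Interface

Orientations are given as a rotation vector (axis times angle).
In Python, from station import telemetry, imaging, job, finder, ctrl gives the robot as it stands. The module is installed in compiled form; this text tells all that it offers.
- The arm moves only by the tool send_rows, never from a script. Its argument "commands" is one flat list of numbers, 5 for each row, row after row: the shift along the tool's x, y, z in units of 60 mm (1.0 is 60 mm), then the turn about the tool's z in units of 10 degrees (1.0 is 10 degrees), then the finger opening in mm, from 0 to 85.4. A call has 1 to 10 rows; each row shifts and turns the commanded pose from where the row before left it, along the tool's axes as they then stand; what a row does not reach is not made up. A row lasts 1/8 s, in which the tool goes at most 62.5 mm and 10.7 degrees, less where a joint would pass 70% of its speed; a pose out of reach is approached as far as the arm can. A call is refused whole if a number of a shift passes 1 or a number of a turn 1, either way. A call with a gripper value outside its range is refused whole. The fingers move at their own pace and stop on an object; "squeeze" is the grip in N (left out, the last holds). Time passes only in rows, so rows that do not move let the fingers close. It gives the time, the measured TCP pose, the force, the opening and the grip force at its end, in the units of the state.
- telemetry.state(): the state, without advancing time (a new reading comes with each control period).
- imaging.read_camera(name): name is "scene" or "top" or "wrist"; returns (picture, depth): 384x512x3 uint8, red, green, blue; 384x512 float32, m along the optical axis (not along the pixel's ray), 0 where there is no reading.
- imaging.get_calibration(name): a dict with "K" (3x3 intrinsics, pixels), "camera_from_world" (4x4, takes a point from world to camera coordinates). Camera axes: x right, y up, looking along -z (the intrinsics and any distortion apply to the point x, -y, -z); pixel columns grow to the right and rows downward; lengths in m; the calibration is good to about 2 mm. A picture is of the moment at which its call begins: read the wrist's pose just before it. get_calibration takes no time and is no camera call; for the wrist camera it gives the pose at the moment of the call.
- job.hand_in(): hands the job in; it is judged then, once.
Trained networks look in the newest picture that a camera, given by its name, has taken for a name from the list of things; names that differ only in an ending like _2 or _b are one class to them, and where a whole thing is asked for, a point or a joint stands for the part that bears it (a point fixed in the world has none). Each returns a list of dicts, best first, with "confidence" (0 to 1); they miss things now and then, are a little off and sometimes report something else, mostly with a low value. They report only what shows in the picture. A call takes as long as a camera call.
- finder.recognise(target, camera): "xyz" ([x, y, z] in m, in world coordinates, good to about 4 mm: the middle of the surface that is visible of it).
- finder.regions_of(target, camera): "region" (384x512 bool, what is visible of it).
The state is a dict: "time": time; "qpos": joint angles; "joint_vel": joint speeds; "joint_efforts": joint torques, N m; "tcp_pos": TCP position; "tool_rot": TCP orientation; "wrist_force": force on the tool from outside, world axes, zero at the start; "moment": the same for the moment, N m; "opening": finger opening in m; "gripper_force": force on a finger pad.
Only numpy, scipy, OpenCV 4.12 (cv2) and the standard library are available. Lean on these libraries where they do the work, as an engineer would, in place of code of your own. Each camera call takes 0.05 s, during which the arm holds its last target. There are 200 camera calls.

## Working session

There is one attempt and no reset: what is moved stays moved. The work goes in short steps, Python scripts to look and compute and a tool call to move; the robot and the scene stay as the last step left them, time stands still between calls to the robot, and variables do not carry over. Pictures are saved under pics/ and viewed, at most 14 in all, crops included, and the job is handed in when it is done.

Besides the shell and the picture viewer there is one more tool, called after "Request:" by a JSON object that holds its "name" and its "arguments". send_rows: Moves the arm, as the interface text tells. Its arguments: {"type":"object","properties":{"commands":{"type":"array","items":{"type":"number"}},"squeeze":{"type":"number"}},"required":["commands"]}

```bash
mkdir -p pics
cat > h.py <<'E'
import numpy as np, cv2
from station import telemetry, imaging, job, finder, ctrl
def cloud(cam):
    pic,d=imaging.read_camera(cam); c=imaging.get_calibration(cam)
    K=np.array(c["K"]); T=np.linalg.inv(np.array(c["camera_from_world"]))
    v,u=np.mgrid[0:384,0:512]
    P=np.stack([(u-K[0,2])/K[0,0]*d,-(v-K[1,2])/K[1,1]*d,-d,np.ones_like(d)],-1)
    W=(P@T.T)[...,:3]; W[d==0]=np.nan
    return pic,d,W,c
def save(n,pic): cv2.imwrite(f"pics/{n}.png",pic[...,::-1])
E
python3 - <<'E'
from h import *
s=telemetry.state(); print(s, ctrl.tip_reach)
for cam in("top","scene"):
    pic,d,W,c=cloud(cam); save(cam,pic)
    print(cam,c)
    for n in "oil_dropper stain_bottle buffer_bottle slide_carton insert_dropper insert_stain insert_buffer insert_carton sample_cup lab_timer".split():
        for r in finder.recognise(n,cam)[:3]: print(n,np.round(r["xyz"],3),round(r["confidence"],2))
E
```

```text
{'time': 0.0, 'qpos': array([ 1.02049173e+00,  4.94183934e-01,  1.34614812e+00, -4.30755524e-06,
        1.30252553e+00, -9.55109448e-02]), 'joint_vel': array([ 0.0010401 ,  0.00095034, -0.00156972,  0.00111213,  0.00039049,
        0.0001548 ]), 'joint_efforts': array([-1.10087240e-03, -8.82142210e+01, -3.83881652e+01,  8.53392237e-07,
        9.74340364e-03,  1.75796760e-05]), 'tcp_pos': array([0.27436661, 0.56116456, 0.24969403]), 'tool_rot': array([-7.08155853e-01, -3.06032988e+00,  1.88608543e-03]), 'wrist_force': array([0.60902719, 0.01516798, 0.08357987]), 'moment': array([-0.05321618,  0.03839595,  0.00363984]), 'gripper_force': 0.0, 'opening': 0.08511546107954979} 0.019
top {'K': array([[441.36332469,   0.        , 246.35292249],
       [  0.        , 441.36332469, 191.15759551],
       [  0.        ,   0.        ,   1.        ]]), 'camera_from_world': array([[ 0.01573324, -0.99985231, -0.00691613,  0.01832704],
       [ 0.99338886,  0.01484412,  0.11383418, -0.4961336 ],
       [-0.1137147 , -0.00866139,  0.99347569, -1.36312367],
       [ 0.        ,  0.        ,  0.      
[... 611 characters left out ...]
371114 , -0.54698159, -0.00745935, -0.41009455],
       [ 0.4025431 ,  0.60671203,  0.68546303, -0.23541154],
       [-0.37040999, -0.57681163,  0.72806922, -0.76922423],
       [ 0.        ,  0.        ,  0.        ,  1.        ]])}
oil_dropper [0.452 0.197 0.035] 0.43
stain_bottle [0.449 0.36  0.056] 0.9
buffer_bottle [0.562 0.024 0.079] 0.81
slide_carton [ 0.422 -0.     0.028] 0.57
insert_dropper [ 0.547 -0.254  0.029] 0.98
insert_stain [ 0.544 -0.16   0.029] 0.95
insert_buffer [ 0.451 -0.259  0.029] 0.97
insert_carton [ 0.443 -0.165  0.03 ] 0.94
insert_carton [0.453 0.198 0.036] 0.63
sample_cup [0.548 0.157 0.068] 0.96
lab_timer [0.491 0.093 0.022] 0.76
lab_timer [0.543 0.158 0.067] 0.25
```

View pics/top.png

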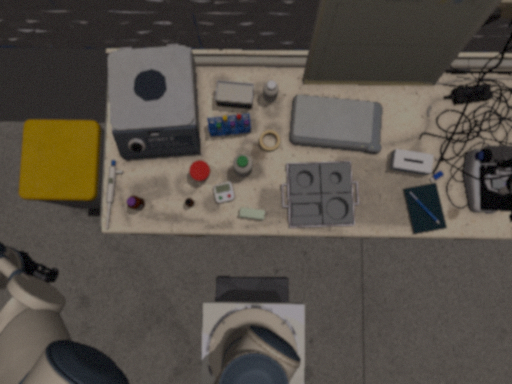

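View pics/scene.png

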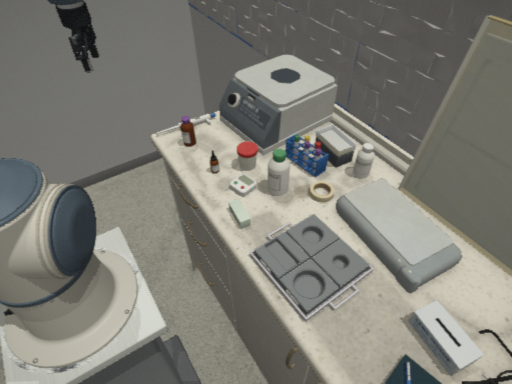

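The top view shows the dropper at (189,203), the stain bottle at (135,202), the buffer bottle at (242,163) and the carton at (252,213). The tray is at (320,193), with the oblong pocket lower left and the large pocket lower right. The scene view agrees. The first move aligns the tool so that tool x = +y and tool y = +x.

Request:
{"name": "send_rows", "arguments": {"commands": [0,0,0,0.8,85,0,0,0,0.8,85,0,0,0,0.8,85,0,0,0,0.8,85,0,0,0,0.8,85,0,0,0,0.8,85,0,0,0,0.8,85,0,0,0,0.8,85,0,0,0,0,85]}}

```text
time: 2.22
tcp_pos: [0.2745, 0.5615, 0.2503]
tool_rot: [2.222, 2.221, -0.0]
wrist_force: [-0.8, 0.4, -1.1]
opening: 0.0847
gripper_force: 0.0
```

Run:
```python
from h import *
from scipy.spatial.transform import Rotation as R
s=telemetry.state(); M=R.from_rotvec(s["tool_rot"]).as_matrix(); print(s["time"],s["tcp_pos"],M.round(3))
c=imaging.get_calibration("wrist"); T=np.linalg.inv(c["camera_from_world"])
print(c["K"]); print("cam in tool",M.T@(T[:3,3]-s["tcp_pos"]),"look in tool",(M.T@T[:3,:3]).round(3))
```

```text
2.225 [0.27454216 0.56145404 0.25027639] [[ 0.  1. -0.]
 [ 1. -0. -0.]
 [-0. -0. -1.]]
[[296.57038164   0.         258.69359774]
 [  0.         296.57038164 187.68069224]
 [  0.           0.           1.        ]]
cam in tool [ 0.07745957 -0.00018633 -0.12365062] look in tool [[-0.     0.953  0.302]
 [ 1.    -0.     0.001]
 [ 0.001  0.302 -0.953]]
```

Request:
{"name": "send_rows", "arguments": {"commands": [-0.67,0.42,0,0,85,-0.67,0.42,0,0,85,-0.67,0.42,0,0,85,-0.67,0.42,0,0,85,-0.67,0.42,0,0,85,-0.67,0.42,0,0,85,-0.67,0.42,0,0,85,0,0,0,0,85,0,0,0,0,85]}}

```text
time: 3.35
tcp_pos: [0.4505, 0.28, 0.2503]
tool_rot: [-2.221, -2.222, -0.0]
wrist_force: [-0.2, -0.2, 0.4]
opening: 0.085
gripper_force: 0.0
```

```bash
cat >> h.py <<'E'
from scipy.optimize import least_squares
def near(W,xy,r,z0,z1):
    P=W.reshape(-1,3); P=P[~np.isnan(P[:,0])]
    return P[(np.hypot(P[:,0]-xy[0],P[:,1]-xy[1])<r)&(P[:,2]>z0)&(P[:,2]<z1)]
def circ(P,r,c0):   # circle fit of known radius
    s=least_squares(lambda c:np.hypot(P[:,0]-c[0],P[:,1]-c[1])-r,c0,loss="soft_l1",f_scale=.002)
    return s.x,np.sqrt(np.mean(s.fun**2))
E
python3 - <<'E'
from h import *
print(telemetry.state()["tcp_pos"])
pic,d,W,c=cloud("wrist"); save("w1",pic)
for n,g,H,br,bz,cr in(("stain",(.449,.36),.098,.021,(.01,.065),.0135),("dropper",(.456,.2),.082,.0135,(.008,.037),.005)):
    P=near(W,g,.04,H-.012,H+.008); print(n,"top",len(P),P.mean(0).round(4) if len(P) else 0)
    g2=P.mean(0)[:2] if len(P)>3 else g
    B=near(W,g2,br+.01,*bz); print("body",len(B),[np.round(x,4) for x in circ(B,br,g2)])
print(near(W,(.45,.28),.03,-.02,.02)[:,2].mean())
E
```

```text
[0.45054966 0.28004178 0.2503089 ]
stain top 762 [0.4545 0.3736 0.0977]
body 1 [array([0.4544, 0.3735]), np.float64(0.0)]
dropper top 57 [0.4596 0.2092 0.0759]
body 169 [array([0.4598, 0.2074]), np.float64(0.0002)]
-2.720727638216476e-05
```

View pics/w1.png

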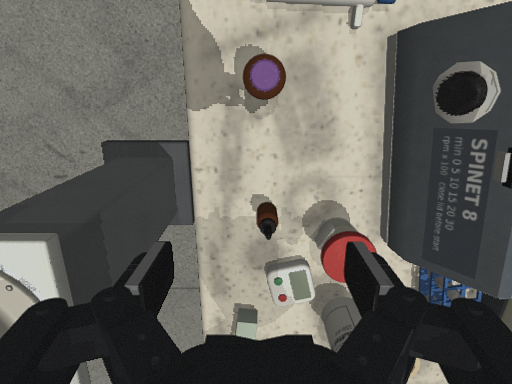

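The wrist view shows the stain bottle's violet cap at (265,75), the dropper at (267,217), the cup at (348,255) and the timer at (290,282). The heights match the given ones. Next I look at the buffer bottle, the carton and the tray.

Request:
{"name": "send_rows", "arguments": {"commands": [-0.74,0.095,0,0,85,-0.74,0.095,0,0,85,-0.74,0.095,0,0,85,-0.74,0.095,0,0,85,-0.74,0.095,0,0,85,-0.74,0.095,0,0,85,-0.74,0.095,0,0,85,0,0,0,0,85,0,0,0,0,85]}}

```text
time: 4.53
tcp_pos: [0.4901, -0.03, 0.2502]
tool_rot: [-2.221, -2.221, -0.0]
wrist_force: [0.1, 0.3, 1.2]
opening: 0.0849
gripper_force: 0.0
```

Run:
```python
from h import *
print(telemetry.state()["tcp_pos"])
pic,d,W,c=cloud("wrist"); save("w2",pic)
P=near(W,(.568,.03),.05,.125,.143); print("buffer top",len(P),P.mean(0).round(4),P.min(0),P.max(0))
B=near(W,P.mean(0)[:2],.04,.02,.09); print("body",len(B),[np.round(x,4) for x in circ(B,.03,P.mean(0)[:2])])
P=near(W,(.426,.007),.06,.027,.034); print("carton",len(P),P.mean(0).round(4),cv2.minAreaRect((P[:,:2]*1000).astype(np.float32)))
```

```text
[ 0.49014198 -0.02995042  0.25022891]
buffer top 1683 [0.5734 0.0408 0.1343] [0.5572315  0.0229121  0.12508735] [0.59227424 0.05729934 0.13745099]
body 603 [array([0.5747, 0.0403]), np.float64(0.0002)]
carton 1752 [0.429  0.0107 0.0301] ((428.6208801269531, 9.035261154174805), (78.2155532836914, 29.28227996826172), 83.38191986083984)
```

Request:
{"name": "send_rows", "arguments": {"commands": [-0.7,0,0,0,85,-0.7,0,0,0,85,-0.7,0,0,0,85,-0.7,0,0,0,85,0,0,0,0,85,0,0,0,0,85]}}

```text
time: 5.32
tcp_pos: [0.4902, -0.1976, 0.2502]
tool_rot: [-2.221, -2.221, -0.0]
wrist_force: [0.4, 0.8, -0.6]
opening: 0.085
gripper_force: 0.0
```

Run:
```python
from h import *
print(telemetry.state()["tcp_pos"])
pic,d,W,c=cloud("wrist"); save("w3",pic)
P=near(W,(.495,-.21),.15,.0275,.031); print("tray top",len(P),P[:,2].mean(),cv2.minAreaRect((P[:,:2]*1000).astype(np.float32)))
for n,g,R in(("dropper",(.544,-.253),.0175),("stain",(.541,-.157),.025),("buffer",(.448,-.26),.034)):
    F=near(W,g,R+.01,.004,.0105); g2=F.mean(0)[:2]
    T=near(W,g2,R+.0075,.0275,.031)  # top points just outside the chamfer
    r=np.hypot(*(T[:,:2]-g2).T)
    S=near(W,g2,R+.004,.0105,.0255); print(n,"floor",len(F),F.mean(0).round(4),"wall",len(S),[np.round(x,4) for x in circ(S,R,g2)], "min r top",r.min().round(4))
F=near(W,(.446,-.16),.06,.01,.0175); print("carton floor",len(F),F.mean(0).round(4),cv2.minAreaRect((F[:,:2]*1000).astype(np.float32)))
```

```text
[ 0.49015471 -0.1976391   0.25017514]
tray top 15876 0.028983490376754118 ((521.6869506835938, -205.32107543945312), (245.59869384765625, 190.5834503173828), 2.8238601684570312)
dropper floor 421 [ 0.5466 -0.2565  0.0071] wall 148 [array([ 0.5449, -0.2528]), np.float64(0.0003)] min r top 0.0134
stain floor 1314 [ 0.5414 -0.1565  0.007 ] wall 170 [array([ 0.5402, -0.156 ]), np.float64(0.0002)] min r top 0.0244
buffer floor 1789 [ 0.447  -0.2606  0.0072] wall 306 [array([ 0.4482, -0.2574]), np.float64(0.0003)] min r top 0.031
carton floor 2690 [ 0.4399 -0.1567  0.0152] ((440.4936828613281, -157.08123779296875), (104.72340393066406, 111.30644989013672), 2.5560355186462402)
```

View pics/w3.png

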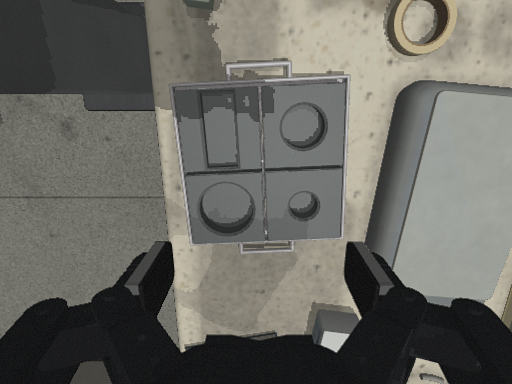

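The tray fits are consistent: pocket spacing is 96.9 mm and yaw is about +2.75°.

| Pocket | x (m) | y (m) |
|---|---|---|
| Dropper | 0.5449 | -0.2528 |
| Stain | 0.5402 | -0.1560 |
| Buffer | 0.4482 | -0.2574 |
| Carton (derived) | 0.4435 | -0.1606 |

The picture shows the pockets at (303,205), (302,125), (227,207) and (220,130). The dropper goes first.

Request:
{"name": "send_rows", "arguments": {"commands": [0.75,-0.056,0,0,55,0.75,-0.056,0,0,55,0.75,-0.056,0,0,55,0.75,-0.056,0,0,55,0.75,-0.056,0,0,55,0.75,-0.056,0,0,55,0.75,-0.056,0,0,55,0.75,-0.056,0,0,55,0.75,-0.056,0,0,55,0,0,0,0,55]}}

```text
time: 6.62
tcp_pos: [0.4589, 0.2096, 0.2503]
tool_rot: [-2.217, -2.226, -0.001]
wrist_force: [-0.1, -0.4, -0.1]
opening: 0.0552
gripper_force: 0.0
```

Request:
{"name": "send_rows", "arguments": {"commands": [0,0,0.6,0,55,0,0,0.6,0,55,0,0,0.6,0,55,0,0,0.6,0,55,0,0,0.6,0,55,0,0,0.3,0,55,0,0,0.13,0,55,0,0,0,0,55]}}

```text
time: 7.62
tcp_pos: [0.46, 0.2062, 0.0446]
tool_rot: [-2.222, -2.221, 0.0]
wrist_force: [0.0, -0.1, 0.1]
opening: 0.0551
gripper_force: 0.0
```

Run:
```python
from h import *
s=telemetry.state(); print(s["tcp_pos"],s["opening"],ctrl.tip_reach)
pic,d,W,c=cloud("wrist"); save("w4",pic)
```

```text
[0.46004907 0.20615836 0.04459402] 0.05507654237784068 0.019
```

View pics/w4.png

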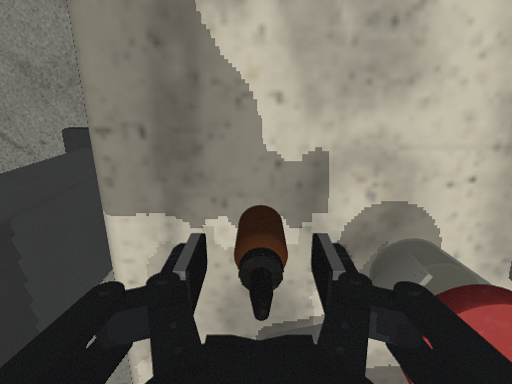

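The dropper sits midway between the pads at (262,250). I close on it and lift.

Request:
{"name": "send_rows", "arguments": {"commands": [0.02,0,0,0,20,0,0,0,0,20,0,0,0,0,20,0,0,0,0,20,0,0,0,0,20,0,0,0,0,20], "squeeze": 35}}

```text
time: 8.43
tcp_pos: [0.4608, 0.2075, 0.0453]
tool_rot: [2.222, 2.22, 0.002]
wrist_force: [-0.1, 0.3, 8.5]
opening: 0.0255
gripper_force: 33.8
```

Request:
{"name": "send_rows", "arguments": {"commands": [0,0,-0.15,0,20,0,0,-0.4,0,20,0,0,-0.6,0,20,0,0,-0.6,0,20,0,0,-0.6,0,20,0,0,-0.4,0,20,0,0,0,0,20]}}

```text
time: 9.3
tcp_pos: [0.4609, 0.2075, 0.2116]
tool_rot: [2.221, 2.219, 0.005]
wrist_force: [0.8, -0.7, -0.6]
opening: 0.025
gripper_force: 34.6
```

```bash
cat >> h.py <<'E'
def held(color_min_z,xy,r=.03,cams=("scene","top")):
    for cam in cams:
        pic,d,W,c=cloud(cam); P=near(W,xy,r,color_min_z,.5)
        print(cam,len(P),P.min(0).round(4),P.max(0).round(4)); h=np.arange(color_min_z,P[:,2].max(),.008)
        for a in h:
            Q=P[(P[:,2]>=a)&(P[:,2]<a+.008)]
            if len(Q): print(" ",a.round(3),len(Q),Q.mean(0).round(4),np.ptp(Q[:,:2],axis=0).round(4))
    return
E
python3 - <<'E'
from h import *
pic,d,W,c=cloud("scene"); c=imaging.get_calibration("scene")
p=np.array(c["camera_from_world"])@[.461,.2075,.19,1]; u=int(c["K"][0,0]*p[0]/-p[2]+c["K"][0,2]); v=int(-c["K"][1,1]*p[1]/-p[2]+c["K"][1,2]); print(u,v)
save("s5",cv2.resize(pic[v-50:v+50,u-60:u+60],(720,600),interpolation=cv2.INTER_CUBIC))
P=near(W,(.461,.2075),.03,.1,.3); print(P[:,2].min())
E
```

```text
207 117
0.16703021710361743
```

View pics/s5.png

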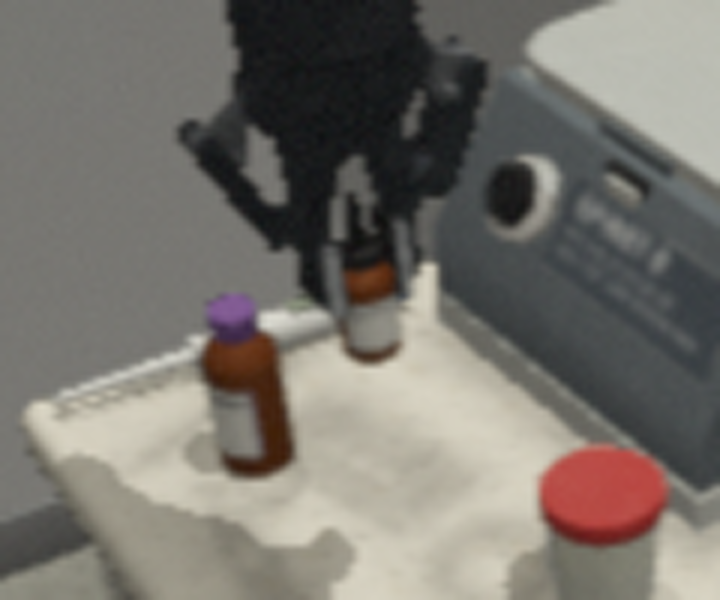

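The dropper hangs upright at about (372,300) in the crop, with its underside at 0.167, as intended. I carry it to its pocket.

Request:
{"name": "send_rows", "arguments": {"commands": [-0.4,0.14,0,0,20,-0.7,0.14,0,0,20,-0.7,0.14,0,0,20,-0.7,0.14,0,0,20,-0.7,0.14,0,0,20,-0.7,0.14,0,0,20,-0.7,0.14,0,0,20,-0.7,0.14,0,0,20,-0.7,0.14,0,0,20,-0.7,0.14,0,0,20]}}

```text
time: 10.6
tcp_pos: [0.5434, -0.196, 0.2083]
tool_rot: [-2.221, -2.219, 0.001]
wrist_force: [1.2, -0.9, 0.1]
opening: 0.0249
gripper_force: 34.6
```

Request:
{"name": "send_rows", "arguments": {"commands": [-0.6,0,0,0,20,-0.372,0,0,0,20,0,0,0,0,20,0,0,0,0,20]}}

```text
time: 11.1
tcp_pos: [0.5435, -0.2521, 0.2091]
tool_rot: [-2.221, -2.22, 0.0]
wrist_force: [-0.4, -0.1, -0.3]
opening: 0.0251
gripper_force: 34.6
```

Run:
```python
from h import *
s=telemetry.state(); t=s["tcp_pos"]; print(t,s["tool_rot"])
pic,d,W,c=cloud("wrist"); 
P=near(W,t[:2],.03,t[2]-.05,t[2]-.002)
B=near(W,t[:2],.02,t[2]-.043,t[2]-.02); print(len(B),B.mean(0) if len(B) else 0,[x for x in circ(B,.0135,t[:2])] if len(B)>5 else 0)
e=np.array([.5449,-.2528])-t[:2]; print("units x,y",e[1]/.06,e[0]/.06)
```

```text
[ 0.54352999 -0.25210563  0.20909401] [-2.22138652e+00 -2.21988913e+00  1.15240917e-05]
662 [ 0.54342244 -0.24144621  0.17833978] [array([ 0.54315519, -0.25262207]), np.float64(0.00020117595895591275)]
units x,y -0.011572887477035814 0.022833529366733663
```

Request:
{"name": "send_rows", "arguments": {"commands": [0,0.028,0.3,0,20,0,0,0.5,0,20,0,0,0.5,0,20,0,0,0.4,0,20,0,0,0.3,0,20,0,0,0.2,0,20,0,0,0.1,0,20,0,0,0.1,0,20,0,0,0,0,20]}}

```text
time: 12.28
tcp_pos: [0.5455, -0.2532, 0.0655]
tool_rot: [2.223, 2.22, 0.0]
wrist_force: [0.2, -0.8, -1.4]
opening: 0.025
gripper_force: 34.6
```

Request:
{"name": "send_rows", "arguments": {"commands": [0,0,0.06,0,20,0,0,0.06,0,20,0,0,0.05,0,20,0,0,0.03,0,20,0,0,0,0,20]}}

```text
time: 12.9
tcp_pos: [0.5454, -0.2531, 0.0533]
tool_rot: [-2.222, -2.22, 0.0]
wrist_force: [0.4, 0.4, -0.8]
opening: 0.0254
gripper_force: 34.6
```

Request:
{"name": "send_rows", "arguments": {"commands": [0,0,0.015,0,20,0,0,0.015,0,20,0,0,0,0,20,0,0,0,0,20]}}

```text
time: 13.4
tcp_pos: [0.5457, -0.2533, 0.0523]
tool_rot: [2.222, 2.22, 0.0]
wrist_force: [-1.2, -0.0, 8.7]
opening: 0.0254
gripper_force: 35.5
```

The dropper touches the pocket floor at the expected height. I release it and rise.

Request:
{"name": "send_rows", "arguments": {"commands": [0,0,0,0,28,0,0,0,0,32,0,0,0,0,40,0,0,0,0,50,0,0,0,0,50,0,0,-0.2,0,50,0,0,-0.5,0,50,0,0,-0.7,0,50,0,0,-0.8,0,60,0,0,-0.8,0,60]}}

```text
time: 14.65
tcp_pos: [0.5452, -0.253, 0.2341]
tool_rot: [2.222, 2.22, 0.0]
wrist_force: [0.4, 0.3, -0.1]
opening: 0.06
gripper_force: 0.0
```

Run:
```python
from h import *
s=telemetry.state(); t=s["tcp_pos"]; print(t)
pic,d,W,c=cloud("wrist"); g=(.5455,-.2533)
B=near(W,g,.02,.031,.046); print(len(B),[x for x in circ(B,.0135,g)])
P=near(W,g,.02,.03,.12);print(P[:,2].max(), P[P[:,2]>.082].mean(0))
e=np.array([.4545,.3735])-t[:2]; print("units x,y",e[1]/.06,e[0]/.06)
```

```text
[ 0.54524835 -0.25297061  0.23414913]
289 [array([ 0.54198144, -0.25204317]), np.float64(0.0036540284458828837)]
0.09529311235897153 [ 0.54829199 -0.25405412  0.08928865]
units x,y 10.441176885236334 -1.512472448302682
```

Request:
{"name": "send_rows", "arguments": {"commands": [0.7,0,0,0,60,0,0,0,0,60,0,0,0,0,60,0,0,0,0,60]}}

```text
time: 15.2
tcp_pos: [0.5455, -0.2118, 0.2317]
tool_rot: [2.223, 2.22, -0.0]
wrist_force: [0.7, -0.3, -0.6]
opening: 0.0601
gripper_force: 0.0
```

Run:
```python
from h import *
s=telemetry.state(); t=s["tcp_pos"]; print(t)
pic,d,W,c=cloud("wrist"); g=(.5455,-.2533); save("w6",pic)
B=near(W,g,.02,.032,.046); print(len(B),[x for x in circ(B,.0135,g)])
P=near(W,g,.02,.03,.12);print(P[:,2].max(), P[P[:,2]>.082].mean(0))
e=np.array([.4545,.3735])-t[:2]; print("units x,y",e[1]/.06,e[0]/.06)
```

```text
[ 0.5455182  -0.21177051  0.23173102]
110 [array([ 0.54497191, -0.25397447]), np.float64(0.00029760490827734947)]
0.08866044944952689 [ 0.54511186 -0.25271602  0.0855262 ]
units x,y 9.754508519705483 -1.5169700310872412
```

View pics/w6.png

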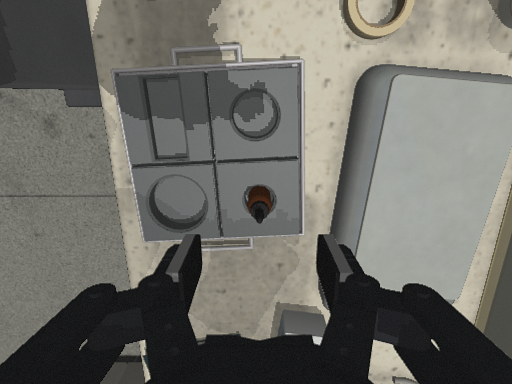

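The dropper stands seated and upright at (259,203), top at 0.0887 m. Next is the stain bottle.

Request:
{"name": "send_rows", "arguments": {"commands": [0.75,-0.1167,0,0,70,0.75,-0.1167,0,0,70,0.75,-0.1167,0,0,70,0.75,-0.1167,0,0,70,0.75,-0.1167,0,0,70,0.75,-0.1167,0,0,70,0.75,-0.1167,0,0,70,0.75,-0.1167,0,0,70,0.75,-0.1167,0,0,70,0.75,-0.1167,0,0,70]}}

```text
time: 16.5
tcp_pos: [0.476, 0.2401, 0.2317]
tool_rot: [2.223, 2.22, 0.0]
wrist_force: [0.6, -0.5, -1.0]
opening: 0.0703
gripper_force: 0.0
```

Request:
{"name": "send_rows", "arguments": {"commands": [0.75,-0.1167,0,0,70,0.75,-0.1167,0,0,70,0.75,-0.1167,0,0,70,0,0,0,0,70,0,0,0,0,70,0,0,0,0,70]}}

```text
time: 17.25
tcp_pos: [0.4554, 0.3729, 0.2317]
tool_rot: [2.224, 2.219, -0.001]
wrist_force: [-0.9, -0.6, 0.1]
opening: 0.0699
gripper_force: 0.0
```

Run:
```python
from h import *
s=telemetry.state(); t=s["tcp_pos"]; print(t,s["tool_rot"])
pic,d,W,c=cloud("wrist"); g=(.4545,.3735)
P=near(W,g,.03,.094,.102);print(len(P),P.mean(0),P.min(0),P.max(0))
B=near(W,g,.03,.01,.068); print(len(B),[x for x in circ(B,.021,g)] if len(B)>5 else 0)
```

```text
[0.45543787 0.37293513 0.23165458] [ 2.22388027e+00  2.21889082e+00 -5.71784317e-04]
645 [0.45483641 0.3742763  0.09777473] [0.44152279 0.35954873 0.09412872] [0.46799358 0.38655521 0.10050983]
344 [array([0.45456628, 0.37334686]), np.float64(0.00020768268589902472)]
```

Centre is (0.4546, 0.3733). I descend and grip.

Request:
{"name": "send_rows", "arguments": {"commands": [0.007,-0.014,0.5,0,70,0,0,0.6,0,70,0,0,0.6,0,70,0,0,0.6,0,70,0,0,0.4,0,70,0,0,0.295,0,70,0,0,0,0,70,0,0,0,0,70]}}

```text
time: 18.3
tcp_pos: [0.4547, 0.3746, 0.0528]
tool_rot: [2.223, 2.22, 0.002]
wrist_force: [0.1, 0.1, 0.2]
opening: 0.07
gripper_force: 0.0
```

Request:
{"name": "send_rows", "arguments": {"commands": [0,0,0,0,36,0,0,0,0,36,0,0,0,0,36,0,0,0,0,36,0,0,0,0,36,0,0,0,0,36], "squeeze": 40}}

```text
time: 19.05
tcp_pos: [0.4548, 0.3747, 0.0529]
tool_rot: [2.222, 2.22, 0.003]
wrist_force: [-0.5, -1.2, 7.3]
opening: 0.0407
gripper_force: 39.4
```

Request:
{"name": "send_rows", "arguments": {"commands": [0,0,-0.15,0,36,0,0,-0.4,0,36,0,0,-0.6,0,36,0,0,-0.6,0,36,0,0,-0.6,0,36,0,0,-0.4,0,36,0,0,-0.1,0,36,0,0,0,0,36,0,0,0,0,36]}}

```text
time: 20.18
tcp_pos: [0.4538, 0.3741, 0.2219]
tool_rot: [-2.222, -2.22, 0.003]
wrist_force: [0.7, 0.2, -2.2]
opening: 0.0406
gripper_force: 40.7
```

Run:
```python
from h import *
s=telemetry.state(); t=s["tcp_pos"]; print(t,s["tool_rot"])
held(.13,t[:2],.026,("scene",))
pic,d,W,c=cloud("wrist"); 
B=near(W,t[:2],.03,t[2]-.048,t[2]-.02); print(len(B),[x for x in circ(B,.021,t[:2])] if len(B)>5 else 0)
e=np.array([.5402,-.156])-t[:2]; print("units x,y",e[1]/.06,e[0]/.06)
```

```text
[0.45375965 0.37406227 0.22186335] [-2.22229215 -2.22006385  0.00286784]
scene 820 [0.4284 0.3489 0.171 ] [0.4785 0.3848 0.3251]
  0.17 30 [0.4489 0.358  0.1745] [0.0405 0.026 ]
  0.178 38 [0.4482 0.3566 0.1819] [0.0364 0.0228]
  0.186 35 [0.4488 0.357  0.19  ] [0.0422 0.0241]
  0.194 35 [0.4469 0.3565 0.1978] [0.0351 0.0272]
  0.202 41 [0.4487 0.3567 0.2058] [0.044  0.0195]
  0.21 40 [0.4518 0.3572 0.2135] [0.0469 0.017 ]
  0.218 45 [0.4524 0.3572 0.2216] [0.0485 0.0149]
  0.226 46 [0.4499 0.3566 0.2301] [0.0464 0.0172]
  0.234 49 [0.4523 0.3582 0.2381] [0.0467 0.0183]
  0.242 71 [0.4533 0.3638 0.2458] [0.0466 0.0318]
  0.25 30 [0.4555 0.3653 0.2543] [0.047  0.0249]
  0.258 45 [0.4534 0.3653 0.262 ] [0.0447 0.0251]
  0.266 41 [0.4548 0.3686 0.2684] [0.0458 0.0286]
  0.274 36 [0.4531 0.3634 0.2785] [0.0443 0.0301]
  0.282 40 [0.4549 0.3612 0.2863] [0.0468 0.0112]
  0.29 40 [0.4541 0.3601 0.2941] [0.0439 0.014 ]
  0.298 43 [0.4535 0.359  0.302 ] [0.0473 0.0137]
  0.306 65 [0.4533 0.361  0.31  ] [0.0456 0.0143]
  0.314 47 [0.4534 0.3633 0.3176] [0.0457 0.0063]
  0.322 3 [0.4335 0.3629 0.3232] [0.0062 0.0035]
1049 [array([0.45356541, 0.37265333]), np.float64(0.0002269417164602656)]
units x,y -8.83437115560097 1.44067251349079
```

Request:
{"name": "send_rows", "arguments": {"commands": [-0.4,0.12,0,0,36,-0.7,0.12,0,0,36,-0.7,0.12,0,0,36,-0.7,0.12,0,0,36,-0.7,0.12,0,0,36,-0.7,0.12,0,0,36,-0.7,0.12,0,0,36,-0.7,0.12,0,0,36,-0.7,0.12,0,0,36,-0.7,0.12,0,0,36]}}

```text
time: 21.52
tcp_pos: [0.5258, -0.0291, 0.2225]
tool_rot: [-2.222, -2.22, 0.001]
wrist_force: [-0.1, 0.2, -1.2]
opening: 0.0403
gripper_force: 40.6
```

Request:
{"name": "send_rows", "arguments": {"commands": [-0.7,0.12,0,0,36,-0.7,0.12,0,0,36,-0.5,0,0,0,36,-0.21,0,0,0,36,0,0,0,0,36,0,0,0,0,36]}}

```text
time: 22.28
tcp_pos: [0.54, -0.1532, 0.2228]
tool_rot: [-2.221, -2.221, -0.0]
wrist_force: [0.3, 0.3, -0.8]
opening: 0.0404
gripper_force: 40.6
```

```bash
cat > hold.py <<'E'
import sys
from h import *
r,gx,gy,lo,hi=map(float,sys.argv[1:])
s=telemetry.state(); t=s["tcp_pos"]; print(t,s["tool_rot"])
pic,d,W,c=cloud("wrist"); 
B=near(W,t[:2],r+.009,t[2]-lo,t[2]-hi); cc,e=circ(B,r,t[:2]); print(len(B),cc,e)
print("units x,y",(gy-cc[1])/.06,(gx-cc[0])/.06)
E
python3 hold.py .021 .5402 -.156 .048 .02
```

```text
[ 0.53997712 -0.15324986  0.22283937] [-2.22137838e+00 -2.22064234e+00 -2.23342855e-05]
1052 [ 0.53974883 -0.15463434] 0.00022268713283090264
units x,y -0.022761029799102384 0.007519432938711083
```

Request:
{"name": "send_rows", "arguments": {"commands": [-0.02,0.008,0.3,0,36,0,0,0.5,0,36,0,0,0.5,0,36,0,0,0.5,0,36,0,0,0.3,0,36,0,0,0.2,0,36,0,0,0.1,0,36,0,0,0.1,0,36,0,0,0.05,0,36,0,0,0,0,36]}}

```text
time: 23.58
tcp_pos: [0.5406, -0.1555, 0.0701]
tool_rot: [2.222, 2.22, 0.0]
wrist_force: [-0.5, 0.3, -1.0]
opening: 0.0405
gripper_force: 40.6
```

Request:
{"name": "send_rows", "arguments": {"commands": [0,0,0.05,0,36,0,0,0.05,0,36,0,0,0.04,0,36,0,0,0,0,36,0,0,0,0,36]}}

```text
time: 24.2
tcp_pos: [0.5406, -0.1555, 0.0616]
tool_rot: [-2.223, -2.22, -0.0]
wrist_force: [0.6, -0.4, -1.1]
opening: 0.0404
gripper_force: 40.6
```

Request:
{"name": "send_rows", "arguments": {"commands": [0,0,0.02,0,36,0,0,0.015,0,36,0,0,0,0,36,0,0,0,0,36]}}

```text
time: 24.7
tcp_pos: [0.5407, -0.1555, 0.06]
tool_rot: [2.222, 2.22, 0.0]
wrist_force: [-1.3, 0.9, 8.5]
opening: 0.04
gripper_force: 41.3
```

Request:
{"name": "send_rows", "arguments": {"commands": [0,0,0,0,44,0,0,0,0,48,0,0,0,0,56,0,0,0,0,65,0,0,0,0,65,0,0,-0.3,0,65,0,0,-0.7,0,65,0,0,-0.8,0,65,0,0,-0.8,0,65,0,0,-0.6,0,65]}}

```text
time: 25.95
tcp_pos: [0.5407, -0.1556, 0.2537]
tool_rot: [2.222, 2.219, 0.001]
wrist_force: [0.7, 0.4, -0.6]
opening: 0.0653
gripper_force: 0.0
```

Request:
{"name": "send_rows", "arguments": {"commands": [0.4,0.07,0,0,85,0.7,0.07,0,0,85,0.7,0.07,0,0,85,0,0,0,0,85,0,0,0,0,85,0,0,0,0,85]}}

```text
time: 26.7
tcp_pos: [0.5532, -0.0483, 0.2514]
tool_rot: [2.223, 2.219, -0.0]
wrist_force: [-1.1, -0.1, -0.6]
opening: 0.0849
gripper_force: 0.0
```

Run:
```python
from h import *
s=telemetry.state(); t=s["tcp_pos"]; print(t,s["tool_rot"])
pic,d,W,c=cloud("wrist"); save("w7",pic)
P=near(W,(.5407,-.156),.03,.09,.12); print("stain cap",len(P),P[P[:,2]>.1].mean(0),P[:,2].max())
g=(.5747,.0403)
P=near(W,g,.03,.13,.14); print("buf",len(P),P.mean(0),P.min(0),P.max(0))
B=near(W,g,.04,.02,.09); g=circ(B,.03,g)[0]; print(len(B),circ(B,.03,g))
e=g-t[:2]; print("units x,y",e[1]/.06,e[0]/.06)
```

```text
[ 0.55324582 -0.04832162  0.25144351] [ 2.22347384e+00  2.21929018e+00 -2.21193583e-04]
stain cap 569 [ 0.54076817 -0.15487608  0.10446828] 0.10646500651642143
buf 1666 [0.57487456 0.04017433 0.13480617] [0.55774629 0.0226838  0.13002086] [0.59271148 0.05693853 0.13732254]
1 (array([0.57479042, 0.04033126]), np.float64(4.317114912083531e-09))
units x,y 1.4775479319630327 0.35907661509300326
```

View pics/w7.png

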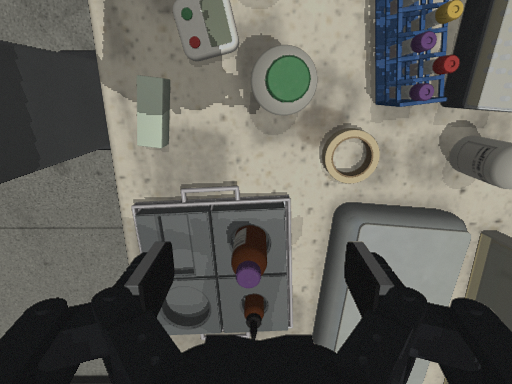

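The stain bottle is seated (violet cap at (248,273), top 0.1045 m, expected 0.105). The buffer bottle's cap is at (288,79).

Request:
{"name": "send_rows", "arguments": {"commands": [0.477,0.119,0,0,85,0.6,0.12,0,0,85,0.4,0.12,0,0,85,0,0,0,0,85,0,0,0,0,85]}}

```text
time: 27.38
tcp_pos: [0.5748, 0.0402, 0.2514]
tool_rot: [-2.223, -2.22, 0.001]
wrist_force: [0.6, -0.5, -0.8]
opening: 0.0848
gripper_force: 0.0
```

Request:
{"name": "send_rows", "arguments": {"commands": [0,0,0.4,0,85,0,0,0.6,0,85,0,0,0.6,0,85,0,0,0.5,0,85,0,0,0.4,0,85,0,0,0.257,0,85,0,0,0,0,85,0,0,0,0,85]}}

```text
time: 28.38
tcp_pos: [0.5754, 0.0408, 0.0869]
tool_rot: [2.222, 2.219, 0.001]
wrist_force: [-0.2, -0.5, 0.3]
opening: 0.0848
gripper_force: 0.0
```

Request:
{"name": "send_rows", "arguments": {"commands": [0,0,0,0,54,0,0,0,0,54,0,0,0,0,54,0,0,0,0,54,0,0,0,0,54,0,0,0,0,54], "squeeze": 55}}

```text
time: 29.12
tcp_pos: [0.5755, 0.0411, 0.0872]
tool_rot: [2.221, 2.22, 0.002]
wrist_force: [-1.1, -0.5, 12.4]
opening: 0.0578
gripper_force: 56.3
```

Request:
{"name": "send_rows", "arguments": {"commands": [0,0,-0.1,0,54,0,0,-0.3,0,54,0,0,-0.5,0,54,0,0,-0.6,0,54,0,0,-0.6,0,54,0,0,-0.4,0,54,0,0,-0.1,0,54,0,0,0,0,54,0,0,0,0,54]}}

```text
time: 30.25
tcp_pos: [0.5744, 0.0411, 0.2409]
tool_rot: [-2.222, -2.219, 0.002]
wrist_force: [-0.7, 0.7, -2.6]
opening: 0.057
gripper_force: 59.3
```

```bash
python3 - <<'E'
from h import *
s=telemetry.state(); t=s["tcp_pos"]
pic,d,W,c=cloud("scene"); P=near(W,t[:2],.034,.05,t[2]-.03); print(P.min(0)); 
for a in np.arange(.14,.21,.01):
    Q=P[(P[:,2]>a)&(P[:,2]<a+.01)]; print(round(a,2),len(Q),circ(Q,.03,t[:2]) if len(Q)>5 else 0)
E
sed -i 's/gx,gy,lo,hi/gx,gy,lo,hi/' hold.py; python3 hold.py .03 .4482 -.2574 .08 .02
```

```text
[0.54179536 0.00856429 0.1559276 ]
0.14 0 0
0.15 30 (array([0.57367457, 0.03984573]), np.float64(0.001038427270153283))
0.16 73 (array([0.57358934, 0.04008754]), np.float64(0.0007688266474627196))
0.17 72 (array([0.5732601 , 0.04004593]), np.float64(0.0008438754568720185))
0.18 79 (array([0.57304931, 0.04007835]), np.float64(0.0010979260173759882))
0.19 77 (array([0.57269789, 0.04005662]), np.float64(0.000835555370995851))
0.2 76 (array([0.57298143, 0.04008378]), np.float64(0.00094476512211293))
[0.57442036 0.04108573 0.2409373 ] [-2.22161770e+00 -2.21931300e+00  2.03800493e-03]
2049 [0.57354061 0.04006651] 0.0001868098809146984
units x,y -4.957775188911293 -2.089010209855536
```

Request:
{"name": "send_rows", "arguments": {"commands": [-0.3,-0.18,0,0,54,-0.6,-0.28,0,0,54,-0.7,-0.28,0,0,54,-0.7,-0.28,0,0,54,-0.7,-0.28,0,0,54,-0.7,-0.28,0,0,54,-0.7,-0.28,0,0,54,-0.4,-0.17,0,0,54,-0.158,-0.059,0,0,54,0,0,0,0,54]}}

```text
time: 31.6
tcp_pos: [0.4488, -0.2565, 0.2419]
tool_rot: [-2.223, -2.219, -0.0]
wrist_force: [-0.3, -0.2, -2.7]
opening: 0.0573
gripper_force: 59.3
```

Request:
{"name": "send_rows", "arguments": {"commands": [0,0,0,0,54,0,0,0,0,54]}}

```text
time: 31.85
tcp_pos: [0.4495, -0.2555, 0.242]
tool_rot: [-2.221, -2.221, -0.0]
wrist_force: [0.1, -0.3, -2.2]
opening: 0.0572
gripper_force: 59.3
```

```bash
python3 hold.py .03 .4482 -.2574 .08 .02
```

```text
[ 0.44954061 -0.25549135  0.24201568] [-2.22123766e+00 -2.22140618e+00 -1.64193942e-04]
2057 [ 0.44866042 -0.2566323 ] 0.00019908828448825976
units x,y -0.01279500417723789 -0.007673589116151866
```

Request:
{"name": "send_rows", "arguments": {"commands": [-0.013,-0.008,0.2,0,54,0,0,0.4,0,54,0,0,0.5,0,54,0,0,0.4,0,54,0,0,0.3,0,54,0,0,0.2,0,54,0,0,0.15,0,54,0,0,0.1,0,54,0,0,0.05,0,54,0,0,0,0,54]}}

```text
time: 33.15
tcp_pos: [0.4489, -0.2571, 0.1042]
tool_rot: [2.222, 2.22, 0.0]
wrist_force: [0.6, -0.2, -1.8]
opening: 0.057
gripper_force: 59.3
```

Request:
{"name": "send_rows", "arguments": {"commands": [0,0,0.05,0,54,0,0,0.04,0,54,0,0,0.03,0,54,0,0,0,0,54,0,0,0,0,54]}}

```text
time: 33.78
tcp_pos: [0.4488, -0.257, 0.0969]
tool_rot: [-2.223, -2.22, 0.0]
wrist_force: [-0.1, -0.0, -1.8]
opening: 0.0572
gripper_force: 59.3
```

Request:
{"name": "send_rows", "arguments": {"commands": [0,0,0.025,0,54,0,0,0.02,0,54,0,0,0,0,54,0,0,0,0,54]}}

```text
time: 34.28
tcp_pos: [0.4488, -0.2571, 0.0942]
tool_rot: [2.222, 2.22, -0.0]
wrist_force: [0.0, -0.4, 2.1]
opening: 0.0572
gripper_force: 59.7
```

Request:
{"name": "send_rows", "arguments": {"commands": [0,0,0.008,0,60,0,0,0,0,64,0,0,0,0,70,0,0,0,0,80,0,0,0,0,80,0,0,-0.3,0,80,0,0,-0.6,0,80,0,0,-0.8,0,80,0,0,-0.7,0,80,0,0,-0.2,0,80]}}

```text
time: 35.52
tcp_pos: [0.4495, -0.2575, 0.2522]
tool_rot: [2.22, 2.218, 0.001]
wrist_force: [0.2, 0.6, -1.0]
opening: 0.0798
gripper_force: 0.0
```

Request:
{"name": "send_rows", "arguments": {"commands": [0.7,0,0,0,60,0.7,0,0,0,60,0.7,0,0,0,60,0,0,0,0.66,60,0,0,0,0,60,0,0,0,0,60,0,0,0,0,60]}}

```text
time: 36.4
tcp_pos: [0.4489, -0.1314, 0.2495]
tool_rot: [-2.346, -2.089, 0.0]
wrist_force: [0.5, 0.0, 0.2]
opening: 0.0599
gripper_force: 0.0
```

Run:
```python
from h import *
from scipy.spatial.transform import Rotation as R
s=telemetry.state(); t=s["tcp_pos"]; M=R.from_rotvec(s["tool_rot"]).as_matrix(); print(t,"ytool ang",np.degrees(np.arctan2(M[1,1],M[0,1])))
pic,d,W,c=cloud("wrist"); save("w8",pic)
P=near(W,(.4488,-.257),.03,.13,.16); print("buffer cap",len(P),P.mean(0),P[:,2].max())
P=near(W,(.429,.009),.055,.0275,.034); r=cv2.minAreaRect((P[:,:2]*1000).astype(np.float32)); print("carton",len(P),r,P[:,2].max())
e=M.T@np.array([r[0][0]/1000-t[0],r[0][1]/1000-t[1],0]); print("units",e/.06)
```

```text
[ 0.44885987 -0.131447    0.2494876 ] ytool ang -6.619030378563255
buffer cap 1082 [ 0.44869423 -0.25372751  0.1403109 ] 0.14371364212117083
carton 2048 ((428.13262939453125, 5.229625701904297), (69.64295196533203, 29.279943466186523), 83.25901794433594) 0.03255775187694593
units [ 2.22294069e+00 -6.05723318e-01  3.23073831e-04]
```

View pics/w8.png

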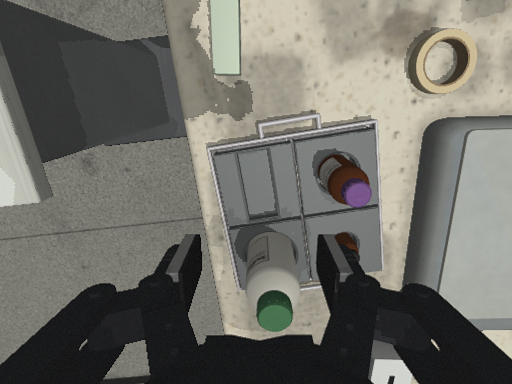

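Run:
```python
from h import *
pic,d,W,c=cloud("wrist")
P=W.reshape(-1,3); P=P[~np.isnan(P[:,0])]
a=np.radians(2.75); x=np.array([np.cos(a),np.sin(a)]); y=np.array([-x[1],x[0]]); g=np.array([.4435,-.1606])
q=np.c_[(P[:,:2]-g)@x,(P[:,:2]-g)@y,P[:,2]]; q=q[(abs(q[:,0])<.026)&(abs(q[:,1])<.05)]
f=q[(q[:,2]<.0165)]; print("floor",len(f),np.percentile(f,[0,1,99,100],axis=0).round(4))
w=q[(q[:,2]>.017)&(q[:,2]<.0255)]
for n,m in(("x-",w[:,0]<-.012),("x+",w[:,0]>.012)): 
    k=w[m&(abs(w[:,1])<.035)]; print(n,len(k),k.mean(0) if len(k) else 0, np.polyfit(k[:,1],k[:,0],1) if len(k)>3 else 0)
for n,m in(("y-",w[:,1]<-.038),("y+",w[:,1]>.038)): 
    k=w[m&(abs(w[:,0])<.012)]; print(n,len(k),k.mean(0) if len(k) else 0)
t=telemetry.state()["tcp_pos"]; b=np.radians(-6.62); e=np.array([.4286,.0090])-t[:2]
print(e@[-np.sin(b),np.cos(b)]/.06,e@[np.cos(b),np.sin(b)]/.06)
```

```text
floor 2021 [[-0.0255 -0.0437  0.0013]
 [-0.02   -0.0428  0.0022]
 [ 0.0205  0.0482  0.0164]
 [ 0.0258  0.0488  0.0165]]
x- 45 [-0.01855278  0.00144587  0.02138069] [ 0.00280815 -0.01855684]
x+ 5 [0.01768285 0.01200157 0.02359367] [-0.04057505  0.01816981]
y- 46 [ 0.00108904 -0.04321378  0.02108717]
y+ 4 [-0.00506897  0.04406595  0.02099087]
2.284431972287681 -0.6055014075714377
```

The pocket centre is confirmed to within 0.3 mm. The picture shows the buffer bottle's green cap at (275,310), seated at about 0.141 m, and the carton at (226,35). I now fetch the carton.

Request:
{"name": "send_rows", "arguments": {"commands": [0.571,-0.151,0,0,55,0.571,-0.151,0,0,55,0.571,-0.151,0,0,55,0.571,-0.1525,0,0,55,0,0,0,0,55,0,0,0,0,55,0,0,0,0,55]}}

```text
time: 37.38
tcp_pos: [0.4289, 0.0086, 0.2497]
tool_rot: [2.347, 2.088, -0.0]
wrist_force: [0.2, 0.2, -0.6]
opening: 0.0552
gripper_force: 0.0
```

Request:
{"name": "send_rows", "arguments": {"commands": [0,0,0.5,0,55,0,0,0.6,0,55,0,0,0.6,0,55,0,0,0.6,0,55,0,0,0.5,0,55,0,0,0.4,0,55,0,0,0.25,0,55,0,0,0.125,0,55,0,0,0,0,55,0,0,0,0,55]}}

```text
time: 38.62
tcp_pos: [0.429, 0.0091, 0.0357]
tool_rot: [2.346, 2.088, 0.001]
wrist_force: [0.4, -0.5, 0.1]
opening: 0.0549
gripper_force: 0.0
```

Run:
```python
from h import *
s=telemetry.state(); t=s["tcp_pos"]; print(t)
pic,d,W,c=cloud("wrist"); save("w9",pic)
P=near(W,(.4286,.009),.048,.0275,.034); print("carton",len(P),P.mean(0),cv2.minAreaRect((P[:,:2]*1000).astype(np.float32)))
```

```text
[0.42899561 0.00912573 0.03565176]
carton 8672 [0.42944377 0.01279896 0.03009017] ((428.9930114746094, 9.145565032958984), (71.19251251220703, 77.0052719116211), 33.55144500732422)
```

View pics/w9.png

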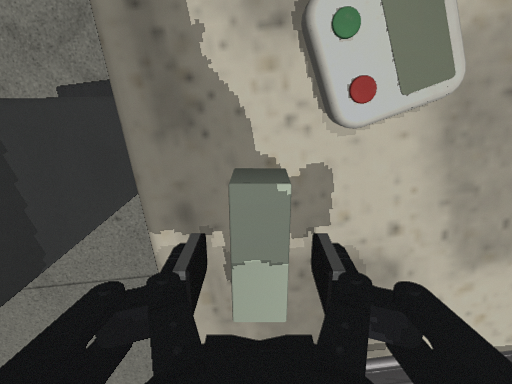

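The carton at (261,245) is centred and square to the pads. I grip and lift.

Request:
{"name": "send_rows", "arguments": {"commands": [0,0,0,0,23,0,0,0,0,23,0,0,0,0,23,0,0,0,0,23,0,0,0,0,23,0,0,0,0,23], "squeeze": 35}}

```text
time: 39.42
tcp_pos: [0.4289, 0.0093, 0.0357]
tool_rot: [2.346, 2.088, 0.001]
wrist_force: [-1.4, -0.5, 10.8]
opening: 0.0282
gripper_force: 34.0
```

Request:
{"name": "send_rows", "arguments": {"commands": [0,0,-0.1,0,23,0,0,-0.3,0,23,0,0,-0.5,0,23,0,0,-0.6,0,23,0,0,-0.5,0,23,0,0,-0.2,0,23,0,0,0,-0.47,23,0,0,0,-0.47,23,0,0,0,0,23,0,0,0,0,23]}}

```text
time: 40.67
tcp_pos: [0.4285, 0.0093, 0.1669]
tool_rot: [-2.169, -2.272, 0.001]
wrist_force: [0.9, -0.8, -1.0]
opening: 0.0278
gripper_force: 35.6
```

```bash
cat > cart.py <<'E'
from h import *
from scipy.spatial.transform import Rotation as R
s=telemetry.state(); t=s["tcp_pos"]; M=R.from_rotvec(s["tool_rot"]).as_matrix()
pic,d,W,c=cloud("wrist")
P=W.reshape(-1,3); P=P[~np.isnan(P[:,0])]; q=(P-t)@M
q=q[(abs(q[:,0])<.055)&(abs(q[:,1])<.0135)]
top=q[(q[:,2]>.001)&(q[:,2]<.012)]; k=top[top[:,0]>.012]; side=q[(q[:,0]>.03)&(q[:,2]>.011)&(q[:,2]<.033)]
print(t,"yaw",np.degrees(np.arctan2(M[1,1],M[0,1])),"\ntop tool z at front/mid",np.polyfit(k[:,0],k[:,2],1),"x max",np.percentile(top[:,0],99.5),"y range",np.percentile(top[:,1],[1,99]))
print("front face",len(side),side.mean(0) if len(side) else 0)
yo=np.median(side[:,0])-.039 if len(side) else 0
e=M.T@np.array([.4435-t[0],-.1607-t[1],0]); print("x offset of carton",yo,"units",(e[0]-yo)/.06,e[1]/.06)
E
python3 cart.py
```

```text
[0.42852209 0.00930645 0.16685471] yaw 2.632966351405862 
top tool z at front/mid [0.03949137 0.00478792] x max 0.03882599957368471 y range [-0.01323713  0.01320259]
front face 597 [ 3.86395567e-02 -6.83400551e-05  2.12917058e-02]
x offset of carton -0.00035763914723521695 units -2.835956469279884 0.1192064077256933
```

Request:
{"name": "send_rows", "arguments": {"commands": [-0.3,0.02,0,0,23,-0.6,0.03,0,0,23,-0.7,0.03,0,0,23,-0.7,0.03,0,0,23,-0.4,0.01,0,0,23,-0.136,0,0,0,23,0,0,0,0,23,0,0,0,0,23,0,0,0,0,23]}}

```text
time: 41.85
tcp_pos: [0.444, -0.1595, 0.1672]
tool_rot: [-2.167, -2.275, 0.0]
wrist_force: [-0.2, 0.1, -1.7]
opening: 0.028
gripper_force: 35.6
```

```bash
python3 cart.py
```

```text
[ 0.44400549 -0.15954545  0.16720838] yaw 2.793077223962799 
top tool z at front/mid [0.04257164 0.00477565] x max 0.03866570940013114 y range [-0.01323626  0.01319738]
front face 595 [ 3.85187298e-02 -6.51075005e-05  2.12143900e-02]
x offset of carton -0.0004793618553953355 units -0.01081971105317948 -0.009352560268618887
```

Request:
{"name": "send_rows", "arguments": {"commands": [-0.01,-0.009,0.3,0,23,0,0,0.5,0,23,0,0,0.4,0,23,0,0,0.3,0,23,0,0,0.15,0,23,0,0,0.1,0,23,0,0,0.06,0,23,0,0,0.04,0,23,0,0,0,0,23,0,0,0,0,23]}}

```text
time: 43.15
tcp_pos: [0.4437, -0.161, 0.0564]
tool_rot: [2.167, 2.274, 0.0]
wrist_force: [-0.3, 0.1, -1.4]
opening: 0.0283
gripper_force: 35.5
```

Request:
{"name": "send_rows", "arguments": {"commands": [0,0,0.03,0,23,0,0,0.02,0,23,0,0,0,0,23,0,0,0,0,23]}}

```text
time: 43.65
tcp_pos: [0.4435, -0.161, 0.0532]
tool_rot: [-2.168, -2.274, 0.0]
wrist_force: [-0.1, -0.2, -1.2]
opening: 0.0279
gripper_force: 35.5
```

Request:
{"name": "send_rows", "arguments": {"commands": [0,0,0.02,0,23,0,0,0.015,0,23,0,0,0,0,23,0,0,0,0,23]}}

```text
time: 44.15
tcp_pos: [0.4436, -0.161, 0.0511]
tool_rot: [2.168, 2.274, -0.0]
wrist_force: [-0.3, -0.7, -0.3]
opening: 0.0283
gripper_force: 35.5
```

Request:
{"name": "send_rows", "arguments": {"commands": [0,0,0.01,0,23,0,0,0.01,0,23,0,0,0,0,23,0,0,0,0,23]}}

```text
time: 44.65
tcp_pos: [0.4436, -0.161, 0.0506]
tool_rot: [2.167, 2.273, 0.0]
wrist_force: [-4.5, 1.5, 22.5]
opening: 0.028
gripper_force: 38.3
```

Request:
{"name": "send_rows", "arguments": {"commands": [0,0,0,0,30,0,0,0,0,34,0,0,0,0,42,0,0,0,0,50,0,0,0,0,50,0,0,-0.3,0,50,0,0,-0.6,0,50,0,0,-0.8,0,50,0,0,-0.8,0,50,0,0,-0.8,0,50]}}

```text
time: 45.9
tcp_pos: [0.4432, -0.1608, 0.2495]
tool_rot: [-2.168, -2.274, 0.0]
wrist_force: [1.0, -0.6, 0.1]
opening: 0.05
gripper_force: 0.0
```

Request:
{"name": "send_rows", "arguments": {"commands": [0.6,0,0,0,50,0.7,0,0,0,50,0,0,0,0,50,0,0,0,0,50,0,0,0,0,50]}}

```text
time: 46.52
tcp_pos: [0.4399, -0.0837, 0.2478]
tool_rot: [2.169, 2.273, -0.0]
wrist_force: [-0.6, -0.2, 0.6]
opening: 0.0498
gripper_force: 0.0
```

Run:
```python
from h import *
print(telemetry.state()["tcp_pos"])
pic,d,W,c=cloud("wrist"); save("w10",pic)
P=near(W,(.4435,-.1607),.045,.035,.055); P=P[abs(P[:,0]-.4435)<.02]; A=np.c_[P[:,:2]-[.4435,-.1607],np.ones(len(P))]
m=P[:,2]>.042
print("carton",len(P),np.linalg.lstsq(A[m],P[m,2],rcond=None)[0],cv2.minAreaRect((P[m][:,:2]*1000).astype(np.float32)))
for n,g,z in(("stain",(.5407,-.156),.1),("buffer",(.4488,-.257),.137),("dropper",(.545,-.253),.082)):
    Q=near(W,g,.03,z,z+.01); print(n,len(Q),Q.mean(0),Q[:,2].max())
```

```text
[ 0.43993075 -0.08372187  0.24780772]
carton 1470 [-0.00123552 -0.00065552  0.04491037] ((442.19805908203125, -160.61773681640625), (28.730337142944336, 78.24251556396484), 3.2757177352905273)
stain 491 [ 0.53990902 -0.15506538  0.10437065] 0.10711815184758222<stdin>:8: RuntimeWarning: Mean of empty slice.
  ret = um.true_divide(
Traceback (most recent call last):
ValueError: zero-size array to reduction operation maximum which has no identity
```

View pics/w10.png

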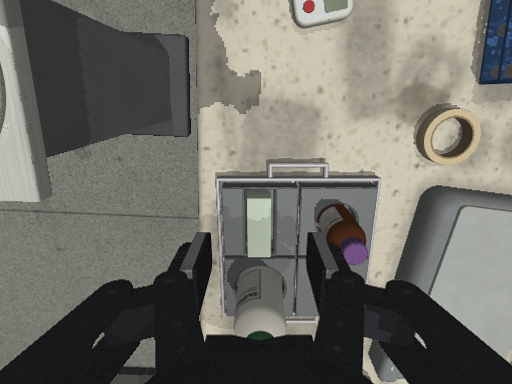

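The carton at (258,223) lies flat and level, top at 0.0449 m (expected 0.045). I check the rest with the fixed cameras, including the cup and timer, and then hand in.

Run:
```python
from h import *
ok=True
pic,d,W,c=cloud("scene")
for n,g,z in(("stain",(.5407,-.156),.105),("buffer",(.4488,-.257),.142),("dropper",(.545,-.253),.089)):
    Q=near(W,g,.025,z-.015,z+.02); print(n,len(Q),Q.mean(0).round(4) if len(Q) else 0,Q[:,2].max() if len(Q) else 0)
for n in("sample_cup","lab_timer"): print(n,[np.round(r["xyz"],3) for r in finder.recognise(n,"scene")[:1]])
print(telemetry.state()["time"])
```

```text
stain 121 [ 0.537  -0.16    0.1027] 0.10782581863176155
buffer 272 [ 0.4449 -0.2616  0.1399] 0.14481219512767662
dropper 19 [ 0.543  -0.2553  0.0816] 0.08772513545584637
sample_cup []
lab_timer [array([0.491, 0.092, 0.019])]
46.725
```

```bash
python3 -c "
from h import *
print(job.hand_in())"
```

```text
the job is handed in; nothing more can be done
None
```

I handed the job in at about 47 s: dropper, stain bottle, buffer bottle and carton each measured fully down in their own pocket; the timer reads unmoved, and the last check did not detect the cup, though no move went near it.

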